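# Unlock the red safety cap beside the pH meter

## Task

Unlock the safety cap of the red-capped jug: press the cap down firmly, turn it anticlockwise (seen from above) while it is held down until its grip bar points to the green marks, then let go so that it springs back up and stays unlocked. Leave the blue-capped jug locked and unpressed, and the glass flask standing where it is.

Things in the scene. Friction and masses are not known exactly. Their poses are not given: they have to be found in the camera images.
- red_cap (a joint): turn of the red cap, rad, growing anticlockwise from above: starts locked at 0 to 0.1, green marks at 1.1, end stop 1.4. Unpressed it has 0.12 rad of play. From 0.12 to 0.75 it turns only while held over 4 mm down (let go there, it stays caught down). Past 0.75 it is free to spring up, and then a stop keeps it from turning back. Turning torque about 0.05 N m.
- red_cap_grip (a point): on the red cap's axis, mid-way up its grip bar, 199 mm above the bench. Bar 46 mm long (x of this frame), 12 mm thick (y), 24 mm tall; its top is 10 mm above this point, the flat deck of the 58 mm round cap 14 mm below. z up; the frame turns and sinks with the cap. Sprung: sinks from about 5 N, 4 mm down takes 9 N, bottoms at 8 mm with 13 N. The jug is fixed to the bench.
- blue_cap_grip (a point): the same point on the other jug, blue-capped with a blue band, 0.3 to 0.5 m from the red one, in either order. Do not press it. Both are white 104 mm square jugs fixed in grey 130 mm square spill trays. On each jug's shoulder two black marks lie in line with the cap's bar when locked, and two green marks 1.1 rad further anticlockwise.
- flask_mid (a point): a point on the axis, 53 mm up (half-way), of a loose conical glass flask with a black stopper, 70 mm across the base and 106 mm tall, standing between the two jugs; z up. Not to be moved.
Not all that is in view belongs to the job. What is shaped like the part that bears blue_cap_grip but purple is not meant. Leave any brown look-alike of the part that bears red_cap alone.

How it is judged:
At the end, for the whole second after the job is handed in: The red cap is turned anticlockwise to the green marks (joint beyond 0.8 rad; 1.1 is on the marks, 1.4 the end stop), has sprung back up to within 2 mm of its full height, and is at rest (value of joint red_cap above 0.8 rad and height (world z) of red_cap_grip above 0.197 m and velocity of joint red_cap between -0.05 and 0.05 rad/s); the robot touches nothing.
It fails at once if the blue cap is pressed down by more than 2.5 mm (distance of blue_cap_grip from where it was at the start of the episode above 0.0025 m).
It fails at once if the glass flask is moved by more than 25 mm or knocked over (distance of flask_mid from where it was at the start of the episode above 0.025 m or angle between flask_mid's own z axis and vertical above 0.5 rad).
It also fails if it takes over 32 s, if anything falls off the work surface, if the arm or the gripper's body presses on something with over 40 N, if the wrist force passes 120 N, or if a joint passes its speed limit or range.

## Robot

A 7-joint arm with a two-finger parallel gripper is mounted at the origin on the work surface. World frame = base frame: x ahead of the robot, y to its left, z up, the work surface at z = 0. Lengths are in m, angles in rad, forces in N, time in s.
With the tool pointing down it reaches from about 0.4 to 0.875 m from the base axis. Payload 6.5 kg.
Tool frame: the origin (TCP) lies between the finger pads; the fingertips stand 14 mm ahead of it and the grasp point (between the pads) lies 5 mm behind it; z points along the fingers, y is the direction in which the jaws open and shut (so a half turn about z gives the same grasp; the last joint's range is limited). The gripper opens to 88 mm and grips with 3 to 60 N. Pads are 18 mm wide; open, the fingers measure 123 mm over their backs; the gripper's body (75 mm by 187 mm) begins 45 mm behind the grasp point.
Start: joints at [-1.336, 0.536, -0.004, 1.538, 0.003, 1.067, -0.071], TCP at [0.193, 0.621, 0.253] pointing down, gripper open.
Joint ranges: [-2.7, 2.7], [-0.37, 2.16], [-1.27, 1.26], [0.24, 2.4], [-1.31, 4.45], [0.19, 1.91], [-2.76, 2.76]. Speed limits (rad/s): [2.39, 2.39, 3.14, 3.14, 3.14, 3.14, 3.14].

## Interface

Orientations are given as [roll, pitch, yaw] about the fixed x, y, z axes, in that order (R = Rz(yaw) Ry(pitch) Rx(roll)).
In Python, from plant import bot gives the robot as it stands. The module is installed in compiled form; this text tells all that it offers.
- The arm moves only by the tool step_arm, never from a script. Its argument "plan" is a list that holds one entry, the list of rows, each a list of 7 numbers: the opening in per cent of the stroke, from 0 (shut) to 100 (fully open), then the shift along the tool's x, y, z in cm, then the turn, a rotation vector about the tool's x, y, z in degrees. In form: [[[jaw, tx, ty, tz, ax, ay, az], ...]]. A call has 1 to 20 rows; each row shifts and turns the pose as measured when the row begins, along the tool's axes as they then stand; what a row does not reach is not made up. A row lasts 1/12 s, in which the tool goes at most 41.7 mm and 7.16 degrees, less where a joint would pass 70% of its speed; a pose out of reach is approached as far as the arm can. A call with a gripper value outside its range is refused whole. The fingers move at their own pace and stop on an object; "squeeze" is the grip in N (left out, the last holds). Time passes only in rows, so rows that do not move let the fingers close. It gives the time, the measured TCP pose, the force and the opening at its end, in the units of the state.
- bot.state(): the state, without advancing time (a new reading comes with each control period).
- bot.snapshot(name): name is "scene" or "top" or "wrist"; returns a dict with "img" (480x640x3 uint8, blue, green, red), "range_z" (480x640 float32, m along the optical axis (not along the pixel's ray), 0 where there is no reading), "vfov" (degrees; the focal length in pixels is half the picture's height over the tangent of half this angle, whatever the lens; pixels are square), "cx", "cy" (the principal point, pixels), "rvec" (rotation vector, rad) and "tvec" (3), from world to camera coordinates, as OpenCV has them. Camera axes: x right, y down, z forward; pixel columns grow to the right and rows downward; lengths in m; the calibration is good to about 2 mm. A picture is of the moment at which its call begins.
- bot.job_done(): hands the job in, once; it reports no verdict.
The state is a dict: "time": time; "joint_pos": joint angles; "qd": joint speeds; "joint_torque": joint torques, N m; "ee_pos": TCP position; "tcp_rot": TCP orientation; "ft_force": force on the tool from outside, world axes, zero at the start; "moment": the same for the moment, N m; "grip_width": opening from 0.0 (shut) to 1.0 (fully open).
Only numpy, scipy, OpenCV 4.12 (cv2) and the standard library are available. Lean on these libraries where they do the work, as an engineer would, in place of code of your own. Each camera call takes 0.05 s, during which the arm holds its last target. There are 200 camera calls.

## Working session

There is one attempt and no reset: what is moved stays moved. The work goes in short steps, Python scripts to look and compute and a tool call to move; the robot and the scene stay as the last step left them, time stands still between calls to the robot, and variables do not carry over. Pictures are saved under pics/ and viewed, about 8 in all and at most 12, crops included, and the job is handed in when it is done.

Besides the shell and the picture viewer there is one more tool, called after "Emit:" as name([rows], argument=value, ...), one row to a line, values as JSON. step_arm: Moves the arm, as the interface text tells. Its arguments: {"type":"object","properties":{"plan":{"type":"array"},"squeeze":{"type":"number"}},"required":["plan"]}

```bash
mkdir -p pics; cat > h.py <<'E'
import numpy as np, cv2
from plant import bot
def snap(n):
    s=bot.snapshot(n); s['f']=240/np.tan(np.radians(s['vfov'])/2); s['R']=cv2.Rodrigues(np.array(s['rvec'],float))[0]; s['t']=np.array(s['tvec'],float).ravel(); return s
def plane(s,u,v,z):
    d=s['R'].T@np.array([(u-s['cx'])/s['f'],(v-s['cy'])/s['f'],1]); c=-s['R'].T@s['t']
    return c+d*(z-c[2])/d[2]
def cloud(s):
    v,u=np.mgrid[:480,:640]; z=s['range_z']
    P=np.stack([(u-s['cx'])/s['f']*z,(v-s['cy'])/s['f']*z,z],-1)
    return (P-s['t'])@s['R']
E
python3 - <<'E'
from h import *
for n in ('top','scene'):
    s=snap(n); cv2.imwrite(f'pics/{n}1.png',s['img']); print(n,s['f'],s['cx'],s['cy'],-s['R'].T@s['t'])
print(bot.state())
E
```

```text
top 624.06343408766 317.258719079901 242.90947431330932 [3.57839316e-01 7.58352988e-04 1.01508561e+00]
scene 444.3489146647994 320.2614408529578 248.27521045700394 [1.10570901 0.08001829 0.66055406]
{'time': 0.1, 'joint_pos': array([-1.33620019,  0.53709207, -0.00440458,  1.53870061,  0.00261712,
        1.06730953, -0.07119981]), 'qd': array([-6.35758211e-04, -2.23724526e-03, -4.26012710e-04, -1.81657740e-03,
       -9.17919226e-04,  6.99678298e-04,  5.71732073e-05]), 'joint_torque': array([ 2.65813789e-03, -5.72074270e+01,  9.94228944e-01, -2.52226996e+01,
       -5.61214518e-02,  1.34458448e-02,  3.75069601e-05]), 'ee_pos': array([0.19246746, 0.62032801, 0.25195466]), 'tcp_rot': array([-3.14009519e+00,  1.43785957e-04,  2.84084737e+00]), 'ft_force': array([ 0.13869263, -0.32908492, -0.0948715 ]), 'moment': array([-0.03571904,  0.00502381,  0.00497595]), 'grip_width': 1.0036390435189064}
```

View pics/top1.png

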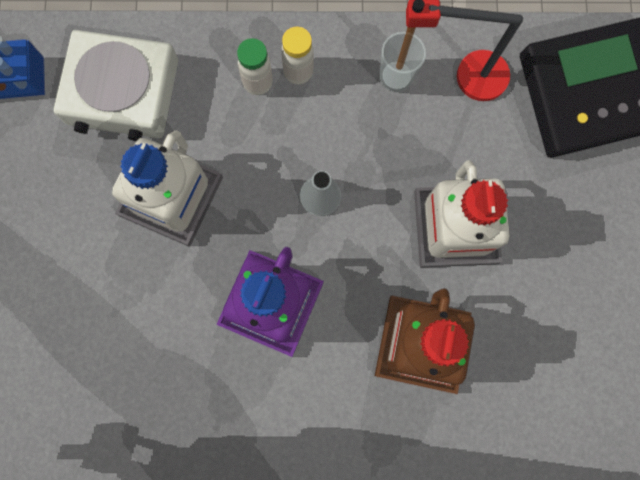

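View pics/scene1.png

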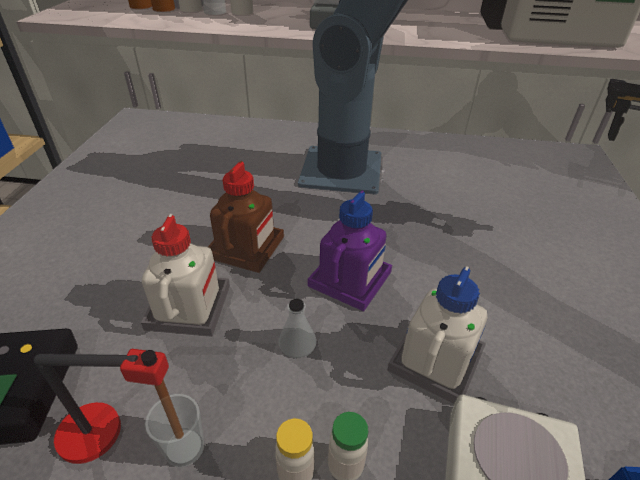

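The top view shows the white red-capped jug, cap near (485,202), with green marks at (451,198) and (503,220) and a black mark at (480,236). The white blue-capped jug has its cap near (144,166), and the flask stopper is at (321,180). The purple and brown jugs are decoys. Next I measure the red cap, its bar direction and the heights of nearby obstacles.

```bash
python3 - <<'E'
from h import *
s=snap('top'); P=cloud(s); hsv=cv2.cvtColor(s['img'],cv2.COLOR_BGR2HSV)
red=((hsv[...,0]<8)|(hsv[...,0]>172))&(hsv[...,1]>120)&(hsv[...,2]>60)
roi=np.zeros_like(red); roi[165:245,450:525]=1
m=red&roi&(P[...,2]>0.165)
print('n',m.sum())
top=m&(P[...,2]>0.200); q=P[top]; 
print('bar',len(q),q.mean(0),np.median(q[:,2])); c,(w,h),a=cv2.minAreaRect(q[:,:2].astype(np.float32)); print(c,w,h,a)
vt=np.linalg.svd(q[:,:2]-q[:,:2].mean(0))[2]; print('dir',np.degrees(np.arctan2(vt[0,1],vt[0,0])))
dk=m&(P[...,2]<0.192)&(P[...,2]>0.178); q=P[dk]; print('deck',len(q),np.median(q[:,2]),cv2.minEnclosingCircle(q[:,:2].astype(np.float32)))
for u,v,z in ((451,198,.155),(503,220,.155),(480,236,.155)):print('mark',P[v,u],plane(s,u,v,P[v,u][2]))
print('zmax near', [(u,v,P[v,u].round(3)) for u,v in ((423,12),(470,14),(515,20),(485,75),(400,60),(144,166),(321,180),(446,342),(264,292),(540,100))])
cv2.imwrite('pics/c.png',cv2.resize(s['img'][150:270,410:570],None,fx=5,fy=5,interpolation=cv2.INTER_CUBIC))
E
```

```text
n 1482
bar 278 [ 0.55888751 -0.23662551  0.22179574] 0.2077783070386145
(0.4596872925758362, -0.13340410590171814) 0.03790098428726196 0.33474424481391907 43.663291931152344
dir 132.1228591000209
deck 1015 0.18503769582612015 ((0.5632612109184265, -0.24181051552295685), 0.03041241504251957)
mark [ 0.57916083 -0.20558672  0.1359465 ] [ 0.57916083 -0.20558672  0.1359465 ]
mark [ 0.54592931 -0.27886743  0.13841704] [ 0.54592931 -0.27886743  0.13841704]
mark [ 0.52253762 -0.2445326   0.13813803] [ 0.52253762 -0.2445326   0.13813803]
zmax near [(423, 12, array([ 0.824, -0.158,  0.22 ])), (470, 14, array([ 0.827, -0.226,  0.208])), (515, 20, array([ 0.824, -0.293,  0.199])), (485, 75, array([ 0.825, -0.3  ,  0.019])), (400, 60, array([ 0.827, -0.147,  0.069])), (144, 166, array([0.611, 0.227, 0.187])), (321, 180, array([ 0.614, -0.017,  0.107])), (446, 342, array([ 0.371, -0.175,  0.207])), (264, 292, array([0.436, 0.059, 0.209])), (540, 100, array([ 0.767, -0.38 ,  0.048]))]
```

View pics/c.png

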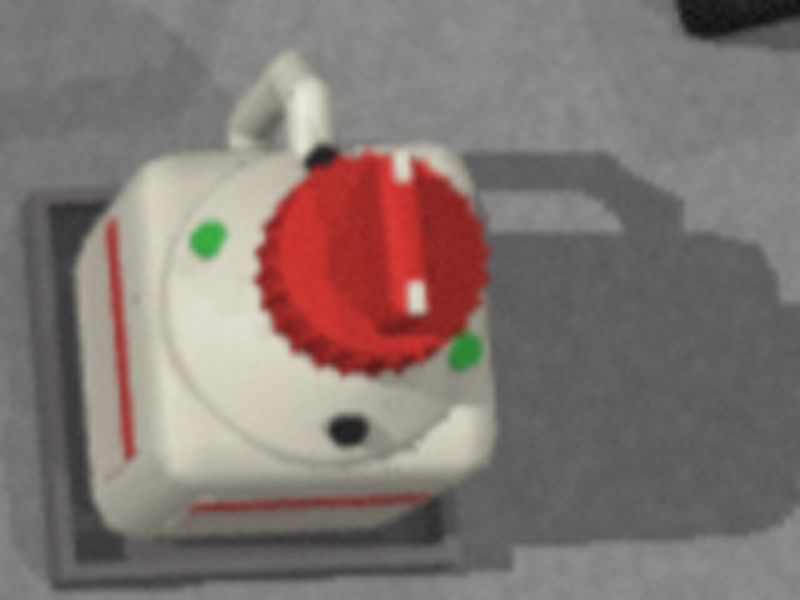

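The crop confirms the bar's white ends at about (490,183) and (493,209). The midpoint of the green marks matches the deck centre, (0.563,-0.242). The robot is still far off, so I start moving while refining the target.

```bash
python3 - <<'E'
from h import *
s=snap('top')
a=plane(s,410+401/5,150+165/5,.209);b=plane(s,410+415/5,150+297/5,.209)
print(a,b,(a+b)/2,np.linalg.norm(a-b),np.degrees(np.arctan2(*(a-b)[[1,0]])))
E
```

```text
[ 0.58143972 -0.24193099  0.209     ] [ 0.54519129 -0.24380119  0.209     ] [ 0.56331551 -0.24286609  0.209     ] 0.03629664606922609 2.953489254126616
```

Emit:
step_arm([
  [[100,0,0,-3,0,0,0],[100,0,0,-2,0,0,0],[100,-3.3,-1.8,0,0,0,0],[100,-3.3,-1.8,0,0,0,0],[100,-3.3,-1.8,0,0,0,0],[100,-3.3,-1.8,0,0,0,0],[100,-3.3,-1.8,0,0,0,0],[100,-3.3,-1.8,0,0,0,0],[100,-3.3,-1.8,0,0,0,0],[100,-3.3,-1.8,0,0,0,0],[100,-3.3,-1.8,0,0,0,0],[100,-3.3,-1.8,0,0,0,0],[100,-3.3,-1.8,0,0,0,0],[100,-3.3,-1.8,0,0,0,0]],
])

```text
time: 1.37
ee_pos: [0.5115, 0.2918, 0.3008]
tcp_rot: [-3.14, -0.006, 2.861]
ft_force: [1.7, 0.7, -0.3]
grip_width: 1.003
```

Emit:
step_arm([
  [[100,-1.4,-3.6,0,0,0,0],[100,-1.4,-3.6,0,0,0,0],[100,-1.4,-3.6,0,0,0,0],[100,-1.4,-3.6,0,0,0,0],[100,-1.4,-3.6,0,0,0,0],[100,-1.4,-3.6,0,0,0,0],[100,-1.4,-3.6,0,0,0,0],[100,-1.4,-3.6,0,0,0,0],[100,-1.4,-3.6,0,0,0,0],[100,-1.4,-3.6,0,0,0,0],[100,-1.4,-3.6,0,0,0,0],[100,-1.4,-3.6,0,0,0,0],[100,-1.4,-3.6,0,0,0,0],[100,0,0,0,0,0,7],[100,0,0,0,0,0,7],[100,0,0,0,0,0,7],[100,0,0,0,0,0,7],[100,0,0,0,0,0,7],[100,0,0,0,0,0,7],[100,0,0,0,0,0,7]],
])

```text
time: 3.03
ee_pos: [0.5543, -0.2479, 0.2986]
tcp_rot: [-3.134, 0.002, 1.984]
ft_force: [-1.4, 0.3, 0.1]
grip_width: 1.001
```

Emit:
step_arm([
  [[100,0,0,0,0,0,7],[100,0,0,0,0,0,7],[100,0,0,0,0,0,7],[100,0,0,0,0,0,7],[100,0,0,0,0,0,7],[100,0,0,0,0,0,7],[100,0,0,0,0,0,7],[100,0,0,0,0,0,7],[100,0,0,0,0,0,7],[100,0,0,0,0,0,7],[100,0,0,0,0,0,7],[100,0,0,0,0,0,7],[100,0,0,0,0,0,7],[100,0,0,0,0,0,7],[100,0,0,0,0,0,7]],
])

```text
time: 4.28
ee_pos: [0.5535, -0.2445, 0.2962]
tcp_rot: [-3.141, 0.009, 0.11]
ft_force: [0.9, -0.4, 0.2]
grip_width: 1.002
```

```bash
python3 - <<'E'
from h import *
s=snap('wrist'); cv2.imwrite('pics/w1.png',s['img']); st=bot.state(); print(st['time'],st['ee_pos'],st['tcp_rot'],st['joint_pos'],st['ft_force'])
P=cloud(s); hsv=cv2.cvtColor(s['img'],cv2.COLOR_BGR2HSV)
red=((hsv[...,0]<8)|(hsv[...,0]>172))&(hsv[...,1]>120)&(hsv[...,2]>60)
near=np.hypot(P[...,0]-.563,P[...,1]+.242)<.045
d=red&near&(abs(P[...,2]-.185)<.006); q=P[d];print(len(q),cv2.minEnclosingCircle(q[:,:2].astype(np.float32)))
t=near&(abs(P[...,2]-.209)<.005); q=P[t];print(len(q),cv2.minAreaRect(q[:,:2].astype(np.float32)))
E
```

```text
4.3333 [ 0.55357259 -0.24427456  0.29595114] [-3.1413665   0.00974229  0.1027543 ] [-0.32742191  0.60052656  1.00180977  1.64933134 -0.52948768  1.1999034
 -0.6709446 ] [-1.04603358  0.10640397 -0.65904529]
5285 ((0.5627450942993164, -0.24364221096038818), 0.030777577310800552)
1615 ((0.563055694103241, -0.24326932430267334), (0.045542337000370026, 0.012009996920824051), 3.2418482303619385)
```

View pics/w1.png

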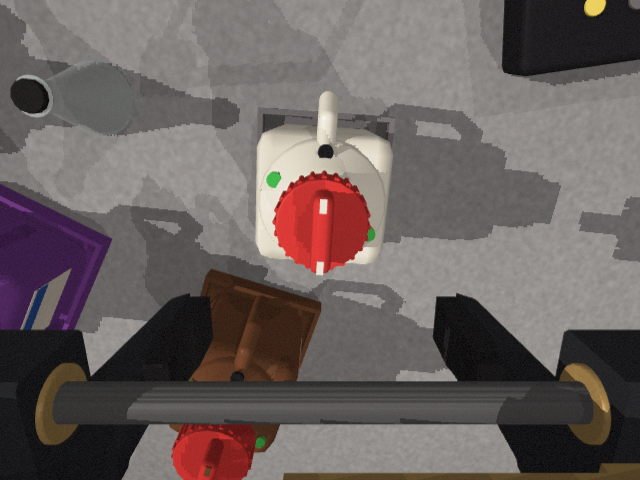

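The wrist view shows the red cap at about (322,222). Its bar measures 45.5 x 12 mm, centred at (0.563,-0.243) and at 3.2 deg, which agrees with the top view. Next I align and descend around the bar.

Emit:
step_arm([
  [[60,0.95,0,0,0,0.5,2.7],[45,0,0,2,0,0,0],[40,0,0,2,0,0,0],[40,0,0,2,0,0,0],[40,0,0,1.0,0,0,0],[40,0,0,0,0,0,0]],
])

```text
time: 4.83
ee_pos: [0.5644, -0.2425, 0.2234]
tcp_rot: [3.141, -0.0, 0.07]
ft_force: [-0.2, -0.2, 0.8]
grip_width: 0.571
```

Emit:
step_arm([
  [[40,-0.1,0.08,1,0,0,0.8],[40,0,0,0.9,0,0,0],[40,0,0,0,0,0,0]],
])

```text
time: 5.08
ee_pos: [0.564, -0.2436, 0.2041]
tcp_rot: [3.141, -0.002, 0.057]
ft_force: [-0.5, 0.5, -0.6]
grip_width: 0.398
```

Emit:
step_arm([
  [[0,0,0,0,0,0,0],[0,0,0,0,0,0,0],[0,0,0,0,0,0,0],[0,0,0,0,0,0,0],[0,0,0,0,0,0,0],[0,0,0,0,0,0,0]],
], squeeze=15)

```text
time: 5.58
ee_pos: [0.5644, -0.2427, 0.2053]
tcp_rot: [-3.14, -0.003, 0.059]
ft_force: [1.2, -0.9, -3.5]
grip_width: 0.131
```

Emit:
step_arm([
  [[0,0,0,0.6,0,0,0],[0,0,0,0.5,0,0,0],[0,0,0,0.3,0,0,0],[0,0,0,0.2,0,0,0]],
], squeeze=20)

```text
time: 5.92
ee_pos: [0.5652, -0.2427, 0.1958]
tcp_rot: [-3.136, -0.007, 0.059]
ft_force: [-6.3, 6.5, 16.5]
grip_width: 0.132
```

Force 16.5 N after 9.5 mm of travel, so the cap is bottomed. Now I turn it, in portions.

Emit:
step_arm([
  [[0,-0.1,0,0.15,0,0,-6],[0,0,0,0.15,0,0,-6],[0,0,0,0.15,0,0,-6],[0,0,0,0.15,0,0,-6]],
])

```text
time: 6.25
ee_pos: [0.5649, -0.242, 0.1958]
tcp_rot: [-3.136, -0.014, 0.492]
ft_force: [-5.5, 4.1, 14.2]
grip_width: 0.131
```

Emit:
step_arm([
  [[0,-0.1,0,0.15,0,0,-6],[0,0,0,0.15,0,0,-6.5],[0,0,0,0.15,0,0,-6.5],[0,0,0,0.15,0,0,-6.5],[0,0,0,0.15,0,0,-6.5],[0,0,0,0.15,0,0,-6.5],[0,0,0,0.1,0,0,-4]],
])

```text
time: 6.83
ee_pos: [0.5637, -0.2412, 0.1962]
tcp_rot: [3.135, -0.024, 1.274]
ft_force: [-4.1, 4.3, 11.6]
grip_width: 0.135
```

Emit:
step_arm([
  [[0,0,0,-0.4,0,0,0],[0,0,0,-0.4,0,0,0],[0,0,0,-0.1,0,0,0],[30,0,0,0,0,0,0],[45,0,0,0,0,0,0],[45,0,0,0,0,0,0],[45,0,0,0,0,0,0],[45,0,0,-2,0,0,0],[45,0,0,-3,0,0,0],[45,0,0,-3,0,0,0],[45,0,0,-3,0,0,0],[45,0,0,0,0,0,0],[45,0,0,0,0,0,0]],
])

```text
time: 7.92
ee_pos: [0.5613, -0.2451, 0.3196]
tcp_rot: [3.135, -0.024, 1.276]
ft_force: [-0.7, 1.2, -0.6]
grip_width: 0.447
```

```bash
python3 - <<'E'
from h import *
st=bot.state(); print(st['time'],st['ee_pos'],st['ft_force'])
s=snap('wrist'); cv2.imwrite('pics/w2.png',s['img']); P=cloud(s)
near=np.hypot(P[...,0]-.563,P[...,1]+.242)<.045
q=P[near&(P[...,2]>.195)&(P[...,2]<.216)];print(len(q),np.median(q[:,2]),cv2.minAreaRect(q[:,:2].astype(np.float32)))
q=P[near&(P[...,2]>.172)&(P[...,2]<.19)];print('deck',np.median(q[:,2]))
t=snap('top');print('flask',cloud(t)[180,321])
E
```

```text
7.9167 [ 0.56130958 -0.24511163  0.31959159] [-0.65304129  1.22933871 -0.55988635]
1359 0.20919907046922528 ((0.5627379417419434, -0.24273552000522614), (0.04547644406557083, 0.01151316612958908), 73.03369140625)
deck 0.18566664082142226
flask [ 0.61471553 -0.01736194  0.10545282]
```

View pics/w2.png

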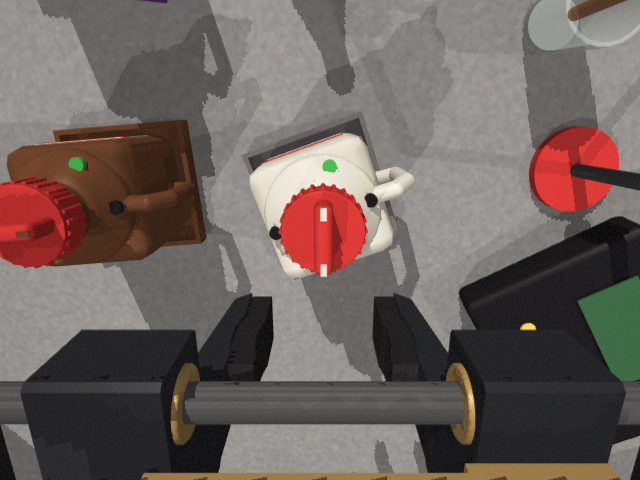

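The wrist view shows the bar at (323,240) pointing to the green mark at (330,166). Its angle is 73 deg, so the joint is at about 1.22 rad. The bar top is at 0.209 m, full height, and the flask stopper hasn't moved. I'm handing in.

```bash
python3 -c "
from plant import bot
print(bot.job_done(), bot.state()['ft_force'])"
```

```text
the job is handed in; nothing more can be done
the job is handed in; nothing more can be done
```

The red cap is unlocked. I gripped its bar, pressed it to the bottom (about 16 N), turned it anticlockwise while held down, eased it up, released it and backed off. I handed the job in at about 8 s; no verdict is reported.

Last checks before handing in:
- **Turn:** the bar went from 3.2° to 73°, so the joint is at about 1.2 rad. That is a little past the green marks at 1.1 and short of the 1.4 end stop.
- **Height:** the bar top reads 0.209 m and the deck 0.186 m, which is full height.
- **Arm:** the hand is about 11 cm above the cap with only residual force, so it touches nothing.
- **Flask:** its stopper reads within about 2 mm of the first measurement.
- **Blue cap:** I did not measure it again. The arm stayed about 75 mm or more above it on the way across and never touched down there.

No check failed. While pressing there was a sideways force of about 5 N, because the grip was 1–2 mm off the cap's axis; it caused no visible slip.

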